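Turn a felt-faced plate weight over against a sloping rest

ROBOT

A 7-joint arm with a two-finger parallel gripper is mounted at the origin on the work surface. World frame = base frame: x ahead of the robot, y to its left, z up, the work surface at z = 0. Lengths are in mm, angles in rad, forces in N, time in s.
With the tool pointing down it reaches from about 400 to 875 mm from the base axis. Payload 4.4 kg.
Tool frame: the origin (TCP) lies at the very end of the fingers, on their centre line; the grasp point (between the pads) lies 19 mm behind it; z points along the fingers, y is the direction in which the jaws open and shut (so a half turn about z gives the same grasp; the last joint's range is limited). The gripper opens to 85 mm and grips with 20 to 120 N. Pads are 22 mm wide; open, the fingers measure 114 mm over their backs; the gripper's body (76 mm by 85 mm) begins 54 mm behind the grasp point. The pads swing forward as they close: fully open they stand 13 mm farther back than shut.
Start: joints at [-1.334, 0.628, 0.038, 1.517, -0.027, 0.996, -0.02], TCP at [193.802, 620.45, 231.313] pointing down, gripper open.
Joint ranges: [-3.06, 3.06], [-0.37, 2.12], [-1.25, 1.32], [0.18, 2.47], [-1.1, 4.24], [0.23, 1.98], [-2.94, 2.94]. Speed limits (rad/s): [2.57, 2.57, 3.14, 3.14, 3.14, 3.14, 3.14].

INTERFACE

Orientations are given as [roll, pitch, yaw] about the fixed x, y, z axes, in that order (R = Rz(yaw) Ry(pitch) Rx(roll)).
In Python, from cell import ctrl gives the robot as it stands.
- The arm moves only by the shell command python3 -m crank 'ROWS' [OPENING]. ROWS is JSON, a list that holds one entry, the list of rows, each a list of 6 numbers: the shift along the tool's x, y, z in units of 30 mm (1.0 is 30 mm), then the turn, a rotation vector about the tool's x, y, z in units of 6 degrees (1.0 is 6 degrees). In form: [[[tx, ty, tz, rx, ry, rz], ...]]. A call has 1 to 12 rows; each row shifts and turns the pose as measured when the row begins, along the tool's axes as they then stand; what a row does not reach is not made up. A row lasts 1/12 s, in which the tool goes at most 41.7 mm and 7.16 degrees, less where a joint would pass 70% of its speed; a pose out of reach is approached as far as the arm can. A call is refused whole if a number of a shift passes 1 or a number of a turn 1, either way. A call with a gripper value outside its range is refused whole. OPENING is the gripper command: -1 is fully open, 1 is shut, values between are in proportion, set as the call begins (- or left out, the last holds). The fingers move at their own pace and stop on an object; the grip force is fixed at half the most. Time passes only in rows, so rows that do not move let the fingers close. It gives the time, the measured TCP pose, the force and the opening at its end, in the units of the state.
- ctrl.read_state(): the state, without advancing time (a new reading comes with each control period).
- ctrl.get_image(name): name is "scene" or "top"; returns a dict with "color" (480x640x3 uint8, red, green, blue), "depth" (480x640 float32, mm along the optical axis (not along the pixel's ray), 0 where there is no reading), "camera_matrix" (3x3 intrinsics, pixels), "R" (3x3) and "t" (3): a world point X has camera coordinates R X + t. Camera axes: x right, y down, z forward; pixel columns grow to the right and rows downward; lengths in mm; the calibration is good to about 2 mm. A picture is of the moment at which its call begins.
- ctrl.finish_job(): hands the job in, once; it reports no verdict.
Trained networks look in a picture, given as the dict that the camera call returned (one of the last four; its "shot" number tells which), for a name from the list of things; names that differ only in an ending like _2 or _b are one class to them, and where a whole thing is asked for, a point or a joint stands for the part that bears it (a point fixed in the world has none). Each returns a list of dicts, best first, with "conf" (0 to 1); they miss things now and then, are a little off and sometimes report something else, mostly with a low value. They report only what shows in the picture. A call takes as long as a camera call. They do not tell look-alikes from the thing itself.
- ctrl.search_frame(query, picture): "extent" ([centre column, centre row, width, height] in pixels, round what is visible of it).
The state is a dict: "clock": time; "qpos": joint angles; "qd": joint speeds; "tau": joint torques, N m; "eef_pos": TCP position; "tool_rot": TCP orientation; "force": force on the tool from outside, world axes, zero at the start; "torque": the same for the moment, N m; "width": finger opening in mm.
Only numpy, scipy, OpenCV 4.12 (cv2) and the standard library are available. Lean on these libraries where they do the work, as an engineer would, in place of code of your own. Each camera call takes 0.05 s, during which the arm holds its last target. There are 200 camera calls.

TASK

The glass plate weight on the turning board lies with its felt face up; turn it over so that it lies felt down, without gripping or lifting it. With the fingertips push its near edge towards the steel rest until it tips up and leans against the slope, then from behind the rest push its protruding top edge back over, so that it flips and ends lying flat on the cork in front of the rest. Leave the things on and beside the board where they are.

Things in the scene. Friction and masses are not known exactly. Their poses are not given: they have to be found in the camera images.
- plate_weight: Plate weight: glass slab 80 x 100 x 7 mm (its own x, y, z), 110 to 230 g, thin grey felt over one 80 x 100 face. Origin at its centre. Its +z points out of the felt face: up at the start. Its x (80 mm way) points to the steel rest within 0.25 rad. Starts flat on the board, its leading edge 4 to 40 mm short of the rest.
- turning_board: Turning board: fixed, 260 x 260 mm, 12 mm thick, topped with brown cork (friction 0.6). Origin: centre of its underside. +x points away from the robot (within 0.3 rad) to the end with the steel rest; y runs along the rest. Behind the slope are only short brackets below its crest and a 4 mm high flange, ending 123 mm from the origin in x.
- rest_toe (a point): Middle of the foot of the rest, where its slope meets the cork: board x 70 mm, 12 mm above the bench; axes as the board. The rest is a slippery steel strip (friction 0.15), 150 mm wide, 4 mm thick, rising 60 degrees from level, leaning away from the robot. A plate pushed at its near edge rides up it and stays lying against the slope, lower edge at the foot.
- rest_crest (a point): Middle of the upper edge of the slope (56 mm long): board x 98 mm, 60 mm above the bench; axes as the board. A plate leaning on the rest stands out 20 mm above it and can be reached there from behind; tipped past upright about its lower edge it falls onto the cork on the robot's side.
- knob_weight: small brass hand weight with a knob, 28 mm across, 36 mm high, standing on the turning board to the left of the plate weight. Origin at the underside. To be left alone.
- dish: shallow clear plastic dish, 90 mm across, 16 mm high, on the bench left of the board. Origin at the underside. To be left alone.
- jar: amber screw-top jar, 48 mm across, 55 mm high, on the bench right of the board. Origin at the underside. To be left alone.
- brush: soft brush, 170 mm long, lying on the bench right of the board. Origin at the underside. To be left alone.
Mind the look-alikes: they are no part of the job. Leave any orange look-alike of the plate_weight alone.

How it is judged:
By the outcome, as a careful person would: the job done as asked, in the order asked, and still so for the second after the job is handed in, with the robot touching nothing.
It also fails if it takes over 48 s, if anything falls off the work surface, if the arm or the gripper's body presses on something with over 40 N, if the wrist force passes 120 N, or if a joint passes its speed limit or range.

## Working session

There is one attempt and no reset: what is moved stays moved. The work goes in short steps, Python scripts to look and compute and a shell command to move; the robot and the scene stay as the last step left them, time stands still between calls to the robot, and variables do not carry over. Pictures are saved under pics/ and viewed, about 8 in all and at most 12, crops included, and the job is handed in when it is done.

```bash
ls; mkdir -p pics; python3 - <<'E'
from cell import ctrl
import cv2,numpy as np
s=ctrl.read_state();print(s['clock'],s['eef_pos'],s['tool_rot'],s['width'])
ims=[]
for n in("scene","top"):
    p=ctrl.get_image(n);np.savez(f'pics/{n}0.npz',**{k:p[k] for k in("color","depth","camera_matrix","R","t")})
    cv2.imwrite(f'pics/{n}0.png',p['color'][:,:,::-1])
    print(n,p['camera_matrix'].tolist(),np.round(p['R'],3).tolist(),p['t'])
    for q in("plate_weight","turning_board","knob_weight","dish","jar","brush"):
        print(q,[(np.round(d['extent']).tolist(),round(d['conf'],2)) for d in ctrl.search_frame(q,p)])
E
```

```text
pics
0.0 [193.60006154 619.83639974 230.37400639] [-3.13967611e+00  4.68259410e-07  2.83879099e+00] 85.59755304576204
scene [[512.8246645711121, 0.0, 323.15013340881376], [0.0, 512.8246645711121, 240.2302001225988], [0.0, 0.0, 1.0]] [[-0.699, 0.714, -0.016], [0.451, 0.424, -0.786], [-0.555, -0.557, -0.618]] [ 331.81407701 -149.3885712  1259.95938835]
plate_weight [([526.0, 331.0, 77.0, 48.0], 0.85), ([453.0, 273.0, 57.0, 44.0], 0.81), ([210.0, 211.0, 45.0, 36.0], 0.79), ([261.0, 186.0, 45.0, 25.0], 0.67), ([313.0, 302.0, 65.0, 52.0], 0.66)]
turning_board [([322.0, 316.0, 205.0, 154.0], 0.75)]
knob_weight [([372.0, 319.0, 14.0, 24.0], 0.89)]
dish [([419.0, 358.0, 56.0, 45.0], 0.89)]
jar [([291.0, 224.0, 27.0, 31.0], 0.69), ([321.0, 318.0, 201.0, 148.0], 0.53)]
brush [([222.0, 256.0, 84.0, 40.0], 0.67)]
top [[464.7771220278276, 0.0, 314.426458321292], [0.0, 464.7771220278276, 238.9637075718928], [0.0, 0.0, 1.0]] [[0.022, -1.0, 0.013], [-0.985, -0.024, -0.171], [0.172, -0.009, -0.985]] [  -9.19158946  495.65655788 1055.71230633]
plate_weight [([448.0, 236.0, 49.0, 47.0], 0.84), ([455.0, 304.0, 53.0, 54.0], 0.8), ([297.0, 217.0, 46.0, 40.0], 0.71), ([165.0, 301.0, 53.0, 51.0], 0.64)]
turning_board [([291.0, 224.0, 115.0, 115.0], 0.92)]
knob_weight [([251.0, 226.0, 7.0, 9.0], 0.49)]
dish [([207.0, 225.0, 38.0, 35.0], 0.82)]
jar [([374.0, 269.0, 22.0, 21.0], 0.63), ([293.0, 222.0, 118.0, 114.0], 0.27)]
brush [([391.0, 209.0, 29.0, 63.0], 0.93)]
```

```bash
python3 - <<'E'
import cv2
a=cv2.imread('pics/top0.png')[150:330,140:500];cv2.imwrite('pics/v1.png',cv2.resize(a,None,fx=2.2,fy=2.2,interpolation=cv2.INTER_CUBIC))
a=cv2.imread('pics/scene0.png')[160:420,180:580];cv2.imwrite('pics/v2.png',cv2.resize(a,None,fx=2,fy=2,interpolation=cv2.INTER_CUBIC))
E
```

```text
(no output)
```

View pics/v1.png

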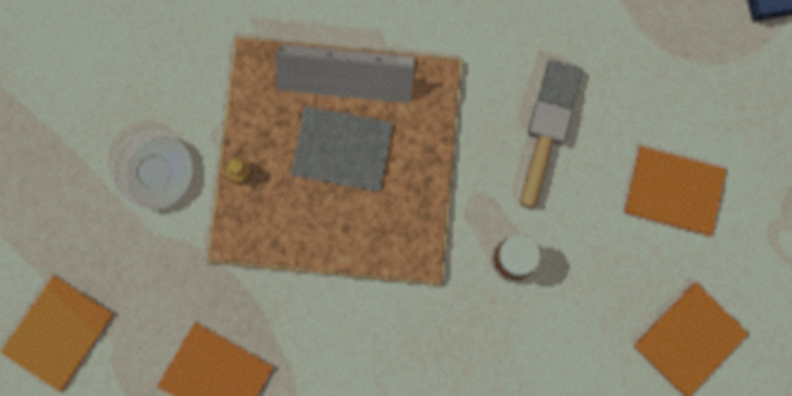

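View pics/v2.png

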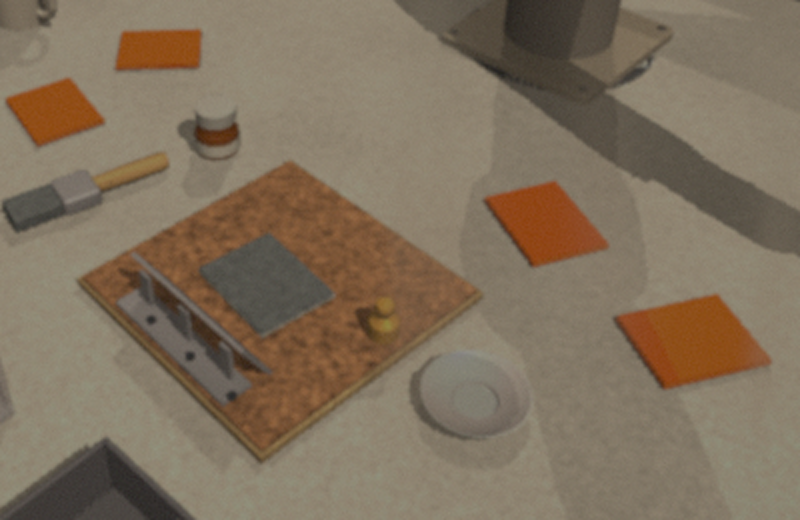

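The top view (v1) shows the grey felt plate at about (343,149) in the crop, full image (296,218). The steel rest is above it at (345,75), the knob is at (238,171), the dish is on the left, and the jar and brush are on the right. Things that could be taken for the plate: four orange slabs at full-image (448,236), (455,304), (165,301) and (238,318). I choose the grey one on the cork, and this close crop confirms it.

```bash
cat > h.py <<'E'
import numpy as np,cv2
def ray(p,uv,z):
    K,R,t=p['camera_matrix'],p['R'],p['t']
    d=R.T@np.linalg.inv(K)@np.array([uv[0],uv[1],1.]);c=-R.T@t
    return c+d*(z-c[2])/d[2]
def proj(p,X):
    q=p['R']@np.asarray(X,float)+p['t'];return (p['camera_matrix']@q/q[2])[:2]
def pts(p):
    v,u=np.mgrid[:480,:640];Z=p['depth'];K=p['camera_matrix']
    q=np.stack([(u-K[0,2])/K[0,0]*Z,(v-K[1,2])/K[1,1]*Z,Z],-1)-p['t']
    X=q@p['R'];X[Z==0]=np.nan;return X
E
python3 - <<'E'
from h import *
p=np.load('pics/top0.npz');f=lambda a:(140+a[0]/2.2-.27,150+a[1]/2.2-.27)
hsv=cv2.cvtColor(p['color'],cv2.COLOR_RGB2HSV)
B=[ray(p,f(a),12)[:2] for a in[(237,38),(461,58),(443,284),(210,262)]]
P=[ray(p,f(a),19)[:2] for a in[(305,109),(393,121),(381,190),(294,177)]]
for n,C in(('board',B),('plate',P)):
    C=np.array(C);print(n,np.round(C,1).tolist(),C.mean(0).round(1),'sides',[round(np.linalg.norm(C[i]-C[i-1]),1) for i in range(4)],
     'yaw',[round(float(np.arctan2(*(C[i]-C[j])[::-1])),3) for i,j in((0,3),(1,2))],[round(float(np.arctan2(*(C[i]-C[j])[::-1])-np.pi/2),3) for i,j in((0,1),(3,2))])
# segment refine
b=((hsv[...,0]>4)&(hsv[...,0]<22)&(hsv[...,1]>90)).astype(np.uint8);m=np.zeros_like(b);m[160:285,225:355]=1;b&=m
hull=cv2.convexHull(cv2.findNonZero(cv2.morphologyEx(b,cv2.MORPH_OPEN,np.ones((3,3)))))
print('board rect',np.round([ray(p,c,12)[:2] for c in cv2.boxPoints(cv2.minAreaRect(hull))],1).tolist())
m=np.zeros_like(b);m[197:240,268:325]=1
g=((hsv[...,1]<75)&(m>0)).astype(np.uint8);g=cv2.morphologyEx(g,cv2.MORPH_OPEN,np.ones((3,3)))
r=cv2.minAreaRect(cv2.findNonZero(g));print(r,np.round([ray(p,c,19)[:2] for c in cv2.boxPoints(r)],1).tolist())
X=pts(p);
for n,a in(('plate',(343,149)),('cork',(330,235)),('knob',(238,168)),('jar',(518,255))):
    u,v=map(round,f(a));print(n,np.nanmedian(X[v-1:v+2,u-1:u+2].reshape(-1,3),0).round(1))
E
```

```text
board [[679.1, 173.1], [662.2, -81.2], [405.7, -64.0], [423.8, 190.5]] [542.7  54.6] sides [np.float64(255.9), np.float64(254.8), np.float64(257.1), np.float64(255.1)] yaw [-0.068, -0.067] [-0.066, -0.071]
plate [[596.4, 92.7], [585.1, -5.6], [506.8, 6.0], [519.0, 102.0]] [551.8  48.8] sides [np.float64(77.9), np.float64(98.9), np.float64(79.2), np.float64(96.8)] yaw [-0.12, -0.147] [-0.114, -0.126]
board rect [[424.7, 192.5], [680.5, 180.7], [660.5, -83.0], [405.6, -61.2]]
((295.04815673828125, 217.24728393554688), (41.16466522216797, 32.65106201171875), 10.784297943115234) [[520.8, 105.9], [601.2, 94.0], [584.3, -5.5], [504.2, 7.6]]
plate [552.7  48.1  20.9]
cork [455.5  60.   13.1]
knob [521.4 159.4  49.3]
jar [ 433.2 -139.1   57.2]
```

```bash
cat > go.py <<'E'
# print the shift to board-frame target (x,y,z mm) in tool axes, units of 30 mm, plus the turn error
import sys;from h import *;from cell import ctrl;from scipy.spatial.transform import Rotation as Ro
s=ctrl.read_state();B=np.array([542.7,54.6]);a=-.068;ex=np.array([np.cos(a),np.sin(a)]);ey=np.array([-ex[1],ex[0]])
p=np.array(s['eef_pos']);R=Ro.from_euler('xyz',s['tool_rot']);b=p[:2]-B
print('t',round(s['clock'],2),'board',[round(float(v),1) for v in(b@ex,b@ey,p[2])],'w',round(s['width'],1),'F',np.round(s['force'],1))
T=Ro.from_euler('xyz',[np.pi,0,np.pi+a]);print('turn',((R.inv()*T).as_rotvec(degrees=True)/6).round(2))
if len(sys.argv)>3:
    x,y,z=map(float,sys.argv[1:4]);g=np.r_[B+x*ex+y*ey,z];print('shift',(R.inv().apply(g-p)/30).round(2))
E
python3 -m crank '[[[-0.9,-0.95,0,0,0,0],[-0.9,-0.95,0,0,0,0],[-0.9,-0.95,0,0,0,0],[-0.9,-0.95,0,0,0,0],[-0.9,-0.95,0,0,0,0],[-0.9,-0.95,0,0,0,0],[-0.9,-0.95,0,0,0,0],[-0.9,-0.95,0,0,0,0],[-0.9,-0.95,0,0,0,0],[-0.9,-0.95,0,0,0,0],[-0.9,-0.95,0,0,0,0],[-0.9,-0.95,0,0,0,0]]]' 0; python3 go.py -70 -5 100
```

```text
clock: 1.7
eef_pos: [405.4, 192.5, 228.3]
tool_rot: [3.129, -0.002, 2.859]
force: [1.4, -0.7, 0.5]
width: 42.5
t 1.7 board [-146.3, 128.3, 228.3] w 42.5 F [ 1.4 -0.7  0.5]
turn [ 0.13 -0.01 -2.05]
shift [-3.44 -3.86  4.22]
```

```bash
python3 -m crank '[[[-0.85,-0.95,0,0,0,0],[-0.85,-0.95,0,0,0,0],[-0.85,-0.95,0,0,0,0],[-0.85,-0.95,0,0,0,0],[0,0,0.8,0.05,0,-0.9],[0,0,0.8,0.05,0,-0.9],[0,0,0.8,0,0,-0.3],[0,0,0.8,0,0,0],[0,0,0.8,0,0,0],[0,0,0,0,0,0]]]' 0; python3 go.py -70 -5 40
```

```text
clock: 2.53
eef_pos: [486.0, 33.9, 107.4]
tool_rot: [3.14, 0.02, 3.068]
force: [-0.2, 0.1, -0.0]
width: 43.0
t 2.53 board [-55.1, -24.5, 107.4] w 43.0 F [-0.2  0.1 -0. ]
turn [ 0.01  0.19 -0.05]
shift [0.54 0.64 2.24]
```

```bash
python3 -m crank '[[[0.5,0.65,0.6,0,0.2,0],[0,0,0.6,0,0,0],[0,0,0.6,0,0,0],[0,0,0.4,0,0,0],[0,0,0.2,0,0,0],[0,0,0,0,0,0]]]' 0; python3 go.py -70 -5 14
python3 - <<'E'
from h import *;from cell import ctrl
p=ctrl.get_image("scene");a=p['color'][230:400,230:430,::-1];cv2.imwrite('pics/v3.png',cv2.resize(a,None,fx=3.4,fy=3.4,interpolation=cv2.INTER_CUBIC))
E
```

```text
clock: 3.03
eef_pos: [477.3, 56.2, 37.3]
tool_rot: [3.138, 0.006, 3.068]
force: [0.2, -0.3, -1.2]
width: 42.6
t 3.03 board [-65.3, -2.8, 37.3] w 42.6 F [ 0.2 -0.3 -1.2]
turn [ 0.03  0.06 -0.06]
shift [ 0.16 -0.08  0.78]
```

View pics/v3.png

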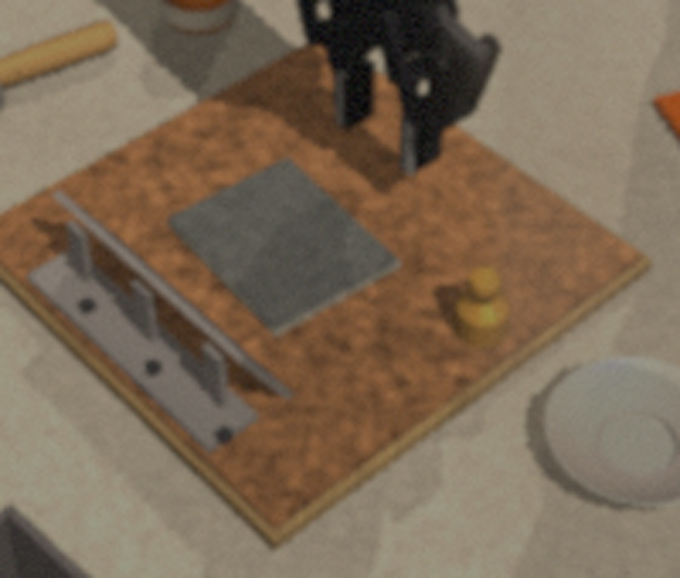

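The two open fingers (crop (350,100) and (420,150)) stand behind the plate's near edge and are centred on it. Next I lower them until they touch the cork.

```bash
python3 -m crank '[[[0,0,0.4,0,0,0],[0,0,0.2,0,0,0],[0,0,0,0,0,0]]]' 0;python3 -m crank '[[[0,0,0.1,0,0,0],[0,0,0.06,0,0,0]]]' 0;  python3 -m crank '[[[0,0,0.06,0,0,0],[0,0,0.06,0,0,0]]]' 0; python3 go.py -70 -5 14
```

```text
clock: 3.33
eef_pos: [480.9, 56.5, 22.9]
tool_rot: [3.137, 0.013, 3.067]
force: [0.0, 0.9, 0.3]
width: 42.5
clock: 3.5
eef_pos: [482.4, 56.7, 19.9]
tool_rot: [3.137, 0.015, 3.067]
force: [-1.4, -0.2, -0.0]
width: 42.3
clock: 3.67
eef_pos: [483.7, 56.5, 17.6]
tool_rot: [3.137, 0.018, 3.066]
force: [-0.1, -0.4, -0.1]
width: 42.5
t 3.67 board [-59.0, -2.1, 17.6] w 42.5 F [-0.1 -0.4 -0.1]
turn [ 0.04  0.17 -0.07]
shift [ 0.37 -0.1   0.11]
```

```bash
python3 -m crank '[[[0.15,-0.1,0.08,0.04,0.2,-0.05],[0,0,0.06,0,0,0]]]' 0; python3 -m crank '[[[0.04,0,0.07,0,0.02,0],[0.04,0,0.07,0,0.02,0]]]' 0;  python3 go.py -70 -5 14
```

```text
clock: 3.83
eef_pos: [479.5, 53.4, 14.3]
tool_rot: [-3.141, -0.003, 3.072]
force: [0.2, -0.3, -1.0]
width: 42.8
clock: 4.0
eef_pos: [477.8, 53.1, 10.4]
tool_rot: [-3.141, -0.006, 3.071]
force: [0.4, 0.2, 0.7]
width: 42.6
t 4.0 board [-64.7, -5.9, 10.4] w 42.6 F [0.4 0.2 0.7]
turn [-0.   -0.06 -0.02]
shift [ 0.18  0.03 -0.12]
```

```bash
python3 -m crank '[[[0.02,0,0.07,0,0,0]]]' 0; python3 -m crank '[[[0.02,0,0.07,0,0,0]]]' 0;python3 -m crank '[[[0.02,0,0.05,0,0,0]]]' 0;  python3 go.py -70 -5 14
```

```text
clock: 4.08
eef_pos: [477.7, 53.1, 9.9]
tool_rot: [-3.141, -0.005, 3.071]
force: [-5.8, -0.4, 52.4]
width: 42.6
clock: 4.17
eef_pos: [477.7, 53.2, 10.0]
tool_rot: [-3.141, -0.003, 3.071]
force: [-4.1, -0.2, 34.2]
width: 42.6
clock: 4.25
eef_pos: [477.7, 53.2, 10.2]
tool_rot: [-3.14, -0.0, 3.071]
force: [-0.4, -1.1, 8.8]
width: 42.6
t 4.25 board [-64.7, -5.9, 10.2] w 42.6 F [-0.4 -1.1  8.8]
turn [-0.01 -0.   -0.03]
shift [ 0.18  0.03 -0.13]
```

```bash
python3 -m crank '[[[0,0,-0.06,0,0,0],[-0.2,0,0,0,0,0],[-0.2,0,0,0,0,0],[-0.2,0,0,0,0,0],[-0.2,0,0,0,0,0],[-0.2,0,0,0,0,0],[-0.2,0,0,0,0,0]]]' 0;python3 go.py 52 -5 12
```

```text
clock: 4.83
eef_pos: [514.4, 50.1, 11.7]
tool_rot: [-3.138, -0.005, 3.072]
force: [-1.1, 1.4, 2.2]
width: 42.8
t 4.83 board [-27.9, -6.4, 11.7] w 42.8 F [-1.1  1.4  2.2]
turn [-0.03 -0.05 -0.02]
shift [-2.66  0.05 -0.02]
```

```bash
python3 -m crank '[[[-0.2,0,0,0,0,0],[-0.2,0,0,0,0,0],[-0.2,0,0,0,0,0]]]' 0;python3 -m crank '[[[-0.2,0,0,0,0,0],[-0.2,0,0,0,0,0],[-0.2,0,0,0,0,0]]]' 0;python3 go.py 52 -5 12
python3 - <<'E'
from h import *;from cell import ctrl
p=ctrl.get_image("scene");a=p['color'][230:400,230:430,::-1];cv2.imwrite('pics/v4.png',cv2.resize(a,None,fx=3.4,fy=3.4,interpolation=cv2.INTER_CUBIC))
E
```

```text
clock: 5.08
eef_pos: [527.8, 48.3, 10.4]
tool_rot: [-3.135, -0.018, 3.072]
force: [-8.8, 1.1, 8.9]
width: 42.8
clock: 5.33
eef_pos: [528.7, 48.1, 10.5]
tool_rot: [-3.128, -0.053, 3.075]
force: [-12.4, 1.5, 16.8]
width: 42.7
t 5.33 board [-13.5, -7.5, 10.5] w 42.7 F [-12.4   1.5  16.8]
turn [-0.13 -0.5   0.02]
shift [-2.18  0.08 -0.16]
```

View pics/v4.png

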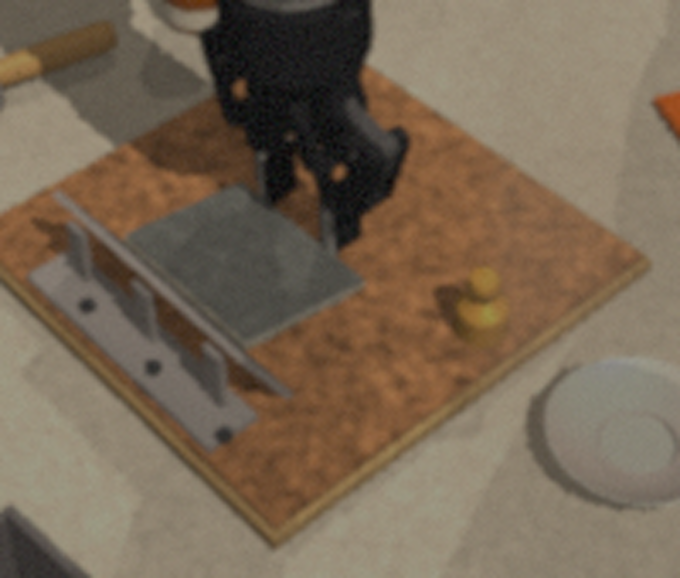

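The plate's leading edge has reached the foot of the rest, still square to it. The fingertips had sagged onto the cork, so I raise them a little, take out the tilt and push again.

```bash
python3 -m crank '[[[0.05,0,-0.1,-0.1,-0.5,0],[0,0.05,0,0,0,0]]]' 0;python3 go.py 52 -5 12; python3 -m crank '[[[-0.25,0,-0.02,0,0,0],[-0.25,0,-0.02,0,0,0],[-0.25,0,-0.02,0,0,0]]]' 0;python3 go.py 52 -5 12
```

```text
clock: 5.55
eef_pos: [526.0, 49.5, 13.4]
tool_rot: [-3.139, -0.004, 3.076]
force: [-6.5, -1.7, 3.8]
width: 42.5
t 5.55 board [-16.3, -6.3, 13.4] w 42.5 F [-6.5 -1.7  3.8]
turn [-0.03 -0.04  0.02]
shift [-2.28  0.04  0.04]
clock: 5.8
eef_pos: [544.4, 47.9, 14.0]
tool_rot: [-3.136, -0.015, 3.077]
force: [-1.9, 0.3, -1.3]
width: 43.0
t 5.8 board [2.1, -6.5, 14.0] w 43.0 F [-1.9  0.3 -1.3]
turn [-0.06 -0.15  0.03]
shift [-1.66  0.05  0.04]
```

```bash
python3 -m crank '[[[-0.25,0.02,0.03,0,-0.15,0],[-0.25,0,0,0,0,0],[-0.25,0,0,0,0,0]]]' 0;python3 go.py 52 -5 12;  python3 -m crank '[[[-0.2,0,0,0,-0.1,0],[-0.2,0,0,0,0,0]]]' 0;python3 go.py 52 -5 12
python3 - <<'E'
from h import *;from cell import ctrl
p=ctrl.get_image("scene");a=p['color'][230:400,230:430,::-1];cv2.imwrite('pics/v5.png',cv2.resize(a,None,fx=3.4,fy=3.4,interpolation=cv2.INTER_CUBIC))
E
```

```text
clock: 6.05
eef_pos: [571.8, 47.2, 12.4]
tool_rot: [-3.137, 0.005, 3.076]
force: [-1.2, 0.1, -0.6]
width: 42.9
t 6.05 board [29.5, -5.4, 12.4] w 42.9 F [-1.2  0.1 -0.6]
turn [-0.05  0.05  0.02]
shift [-0.75  0.01  0.02]
clock: 6.22
eef_pos: [586.7, 46.4, 12.3]
tool_rot: [-3.137, 0.019, 3.076]
force: [-1.5, -0.0, -0.5]
width: 42.6
t 6.22 board [44.5, -5.2, 12.3] w 42.6 F [-1.5 -0.  -0.5]
turn [-0.04  0.18  0.02]
shift [-0.25  0.01  0.01]
```

View pics/v5.png

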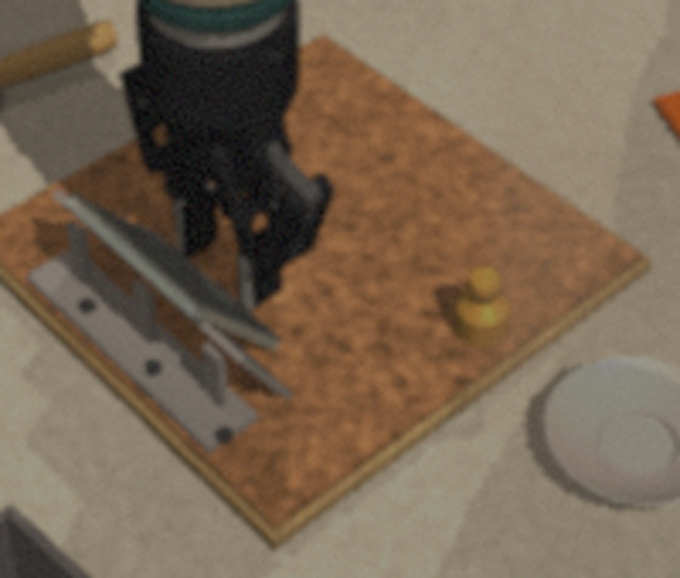

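The plate has ridden up and already stands out over the crest, at about (160,250) in the crop. I push the last 15 mm in small steps until the force rises.

```bash
python3 -m crank '[[[-0.15,0,0,0,0.18,0]]]' 0;python3 -m crank '[[[-0.13,0,0,0,0,0]]]' 0; python3 -m crank '[[[-0.1,0,0,0,0,0]]]' 0;python3 -m crank '[[[-0.1,0,0,0,0,0]]]' 0;python3 go.py 56 -5 12
```

```text
clock: 6.35
eef_pos: [592.2, 46.1, 12.5]
tool_rot: [-3.137, 0.0, 3.076]
force: [-3.4, -0.1, 0.2]
width: 42.4
clock: 6.43
eef_pos: [597.2, 45.7, 12.6]
tool_rot: [-3.137, 0.001, 3.075]
force: [-6.9, 1.2, 3.1]
width: 42.5
clock: 6.52
eef_pos: [597.2, 45.7, 12.4]
tool_rot: [-3.136, -0.006, 3.075]
force: [-12.5, 1.8, 10.9]
width: 42.5
clock: 6.6
eef_pos: [597.1, 45.7, 12.5]
tool_rot: [-3.135, -0.012, 3.074]
force: [-9.2, 0.8, 9.5]
width: 42.6
t 6.6 board [54.9, -5.2, 12.5] w 42.6 F [-9.2  0.8  9.5]
turn [-0.06 -0.11  0.01]
shift [-0.04  0.01  0.02]
```

```bash
python3 -m crank '[[[0.1,0,0,0,-0.1,0],[0.2,0,0,0,0,0],[0.4,0,0,0,0,0],[0.5,0,-0.1,0,0,0],[0.3,0,-0.9,0,0,0],[0,0,-1,0,0,0],[0,0,-1,0,0,0],[0,0,-1,0,0,0],[0,0,-1,0,0,0],[0,0,-0.5,0,0,0],[0,0,0,0,0,0]]]' 0;python3 go.py 145 -5 160
python3 - <<'E'
from h import *;from cell import ctrl
p=ctrl.get_image("scene");a=p['color'][230:400,230:430,::-1];cv2.imwrite('pics/v6.png',cv2.resize(a,None,fx=3.4,fy=3.4,interpolation=cv2.INTER_CUBIC))
E
```

```text
clock: 7.52
eef_pos: [551.8, 50.6, 184.8]
tool_rot: [-3.137, 0.014, 3.077]
force: [0.4, -0.5, -0.6]
width: 42.7
t 7.52 board [9.3, -3.4, 184.8] w 42.7 F [ 0.4 -0.5 -0.6]
turn [-0.04  0.13  0.03]
shift [-4.51 -0.06  0.89]
```

View pics/v6.png

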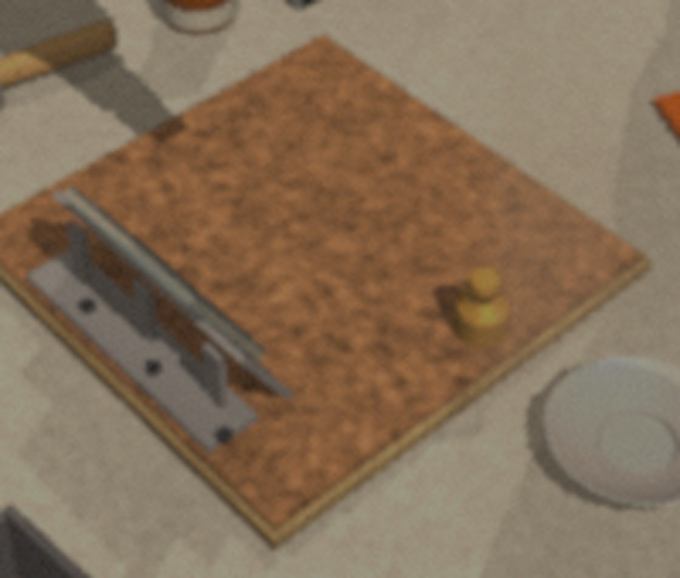

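The plate now lies on the slope with its top edge from (70,190) to (262,350) in the crop. I measure where that edge is from depth.

```bash
python3 - <<'E'
from h import *;from cell import ctrl
B=np.array([542.7,54.6]);a=-.068;ex=np.array([np.cos(a),np.sin(a)]);ey=np.array([-ex[1],ex[0]])
for n in("scene","top"):
    p=ctrl.get_image(n);X=pts(p).reshape(-1,3);b=X[:,:2]-B;b=np.c_[b@ex,b@ey,X[:,2]]
    m=(b[:,0]>40)&(b[:,0]<130)&(abs(b[:,1])<100)&(b[:,2]>66)&(b[:,2]<100);q=b[m]
    print(n,m.sum(),np.percentile(q,[3,50,97],axis=0).round(0).tolist(),q[:,2].max())
E
```

```text
scene 267 [[97.0, -47.0, 69.0], [106.0, 10.0, 83.0], [110.0, 50.0, 85.0]] 86.45873583204572Traceback (most recent call last):
  File "<stdin>", line 6, in <module>
    return _quantile_unchecked(
        a, q, axis, out, overwrite_input, method, keepdims, weights)
    return _ureduce(a,
                    func=_quantile_ureduce_func,
    ...<5 lines>...
                    overwrite_input=overwrite_input,
                    method=method)
    r = func(a, **kwargs)
    result = _quantile(arr,
                       quantiles=q,
    ...<2 lines>...
                       out=out,
                       weights=wgt)
    slices_having_nans = np.isnan(arr[-1, ...])
                                  ~~~^^^^^^^^^
IndexError: index -1 is out of bounds for axis 0 with size 0
```

```bash
python3 -m crank '[[[-0.9,-0.02,0,0,0.13,0],[-0.9,-0.02,0,0,0,0],[-0.9,0,0,0,0,0],[-0.9,0,0,0,0,0],[-0.9,0,0,0,0,0],[0,0,0,0,0,0]]]' 0;python3 go.py 148 0 67
```

```text
clock: 8.17
eef_pos: [679.4, 38.3, 164.7]
tool_rot: [-3.129, -0.03, 3.079]
force: [0.1, 0.1, -1.3]
width: 42.4
t 8.17 board [137.5, -7.0, 164.7] w 42.4 F [ 0.1  0.1 -1.3]
turn [-0.12 -0.29  0.06]
shift [-0.45  0.27  3.24]
```

```bash
python3 -m crank '[[[-0.5,0.25,0,-0.12,-0.3,0.05],[0,0,0.6,0,0,0],[0,0,0.6,0,0,0],[0,0,0.6,0,0,0],[0,0,0.4,0,0,0],[0,0,0,0,0,0]]]' 0;python3 go.py 148 0 67
```

```text
clock: 8.67
eef_pos: [689.0, 44.3, 80.9]
tool_rot: [-3.139, -0.014, 3.074]
force: [-0.4, -1.1, -0.5]
width: 42.7
t 8.67 board [146.7, -0.3, 80.9] w 42.7 F [-0.4 -1.1 -0.5]
turn [-0.03 -0.14  0.01]
shift [-0.05  0.01  0.46]
```

```bash
python3 -m crank '[[[0,0,0.3,0,-0.14,0],[0,0,0.15,0,0,0],[0,0,0,0,0,0]]]' 0;python3 go.py 125 0 67;python3 -m crank '[[[0.25,0,0,0,0,0],[0.25,0,0,0,0,0],[0.15,0,0,0,0,0]]]' 0;python3 go.py 125 0 67
python3 - <<'E'
from h import *;from cell import ctrl
p=ctrl.get_image("scene");a=p['color'][200:370,210:410,::-1];cv2.imwrite('pics/v7.png',cv2.resize(a,None,fx=3.4,fy=3.4,interpolation=cv2.INTER_CUBIC))
E
```

```text
clock: 8.92
eef_pos: [686.4, 44.2, 64.0]
tool_rot: [-3.137, -0.005, 3.075]
force: [-0.3, 0.8, 0.7]
width: 43.0
t 8.92 board [144.0, -0.6, 64.0] w 43.0 F [-0.3  0.8  0.7]
turn [-0.04 -0.05  0.01]
shift [ 0.64  0.02 -0.1 ]
clock: 9.17
eef_pos: [666.7, 45.7, 65.1]
tool_rot: [-3.138, -0.003, 3.074]
force: [0.4, 0.2, -0.3]
width: 42.7
t 9.17 board [124.3, -0.5, 65.1] w 42.7 F [ 0.4  0.2 -0.3]
turn [-0.04 -0.03  0.01]
shift [-0.02  0.02 -0.06]
```

View pics/v7.png

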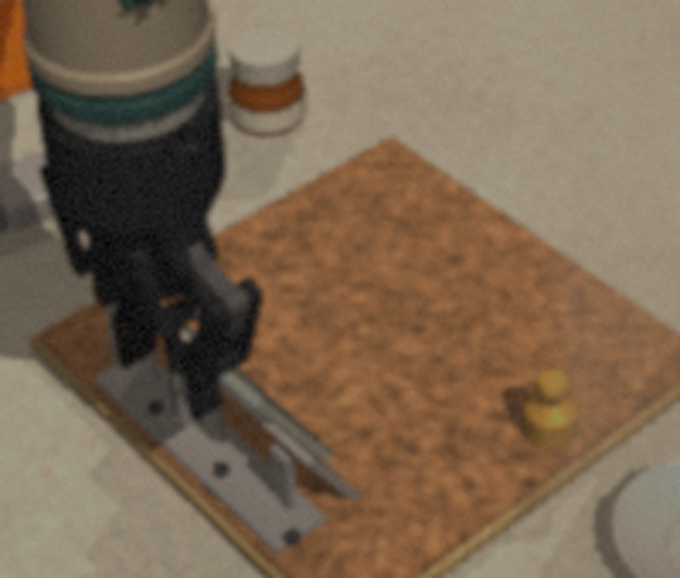

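The fingers stand just behind the plate's protruding edge, near (205,400) in the crop and clear above the crest. Next I push the edge back slowly.

```bash
python3 -m crank '[[[0.12,0,-0.12,0,0,0],[0.15,0,0,0,0,0],[0.15,0,0,0,0,0]]]' 0;python3 go.py 60 0 68;python3 -m crank '[[[0.15,0,0,0,0,0],[0.15,0,0,0,0,0],[0.15,0,0,0,0,0]]]' 0;python3 go.py 60 0 68
```

```text
clock: 9.47
eef_pos: [654.2, 46.8, 71.4]
tool_rot: [-3.138, 0.0, 3.074]
force: [0.2, -0.3, 1.3]
width: 42.9
t 9.47 board [111.7, -0.3, 71.4] w 42.9 F [ 0.2 -0.3  1.3]
turn [-0.03  0.    0.01]
shift [1.72 0.01 0.11]
clock: 9.72
eef_pos: [640.0, 47.8, 72.6]
tool_rot: [-3.139, 0.003, 3.074]
force: [-0.4, -0.4, 0.1]
width: 42.7
t 9.72 board [97.6, -0.1, 72.6] w 42.7 F [-0.4 -0.4  0.1]
turn [-0.03  0.02  0.  ]
shift [1.25 0.01 0.15]
```

```bash
python3 -m crank '[[[0.15,0,0.06,0,0,0],[0.15,0,0.03,0,0,0],[0.15,0,0.03,0,0,0]]]' 0;python3 go.py 60 0 68;python3 -m crank '[[[0.15,0,0.02,0,0,0],[0.15,0,0.02,0,0,0]]]' 0;python3 go.py 60 0 68
```

```text
clock: 9.97
eef_pos: [624.7, 48.8, 68.7]
tool_rot: [-3.139, 0.002, 3.074]
force: [0.4, -0.5, 1.5]
width: 43.2
t 9.97 board [82.2, -0.2, 68.7] w 43.2 F [ 0.4 -0.5  1.5]
turn [-0.03  0.02  0.01]
shift [0.74 0.01 0.02]
clock: 10.13
eef_pos: [614.2, 49.5, 66.8]
tool_rot: [-3.138, 0.001, 3.074]
force: [-0.5, -0.2, -0.7]
width: 42.7
t 10.13 board [71.7, -0.2, 66.8] w 42.7 F [-0.5 -0.2 -0.7]
turn [-0.03  0.01  0.01]
shift [ 0.39  0.01 -0.04]
```

```bash
python3 - <<'E'
from h import *;from cell import ctrl
p=ctrl.get_image("scene");a=p['color'][200:370,210:410,::-1];cv2.imwrite('pics/v8.png',cv2.resize(a,None,fx=3.4,fy=3.4,interpolation=cv2.INTER_CUBIC))
E
```

```text
(no output)
```

View pics/v8.png

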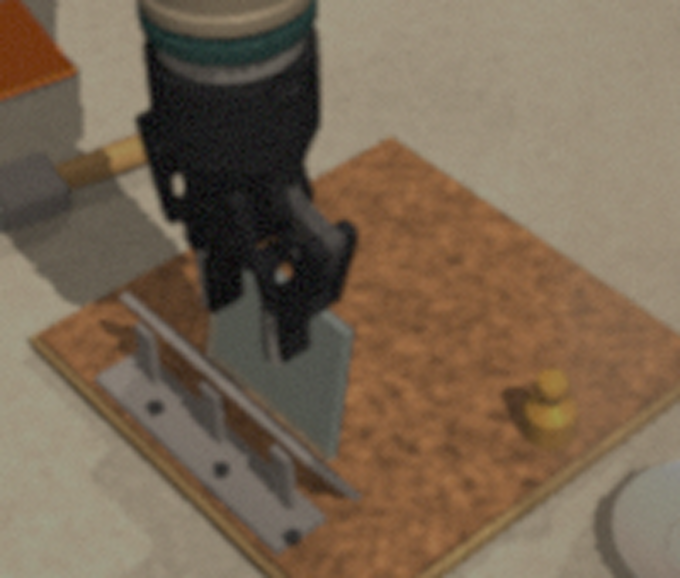

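The plate is almost upright, with its glass back at (290,370), and the fingers are behind it. I keep pushing past the balance point.

```bash
python3 -m crank '[[[0.15,0,-0.02,0,0,0],[0.15,0,0,0,0,0],[0.15,0,0,0,0,0],[0.15,0,0,0,0,0],[0,0,0,0,0,0],[0,0,0,0,0,0]]]' 0;python3 go.py 40 0 68
python3 - <<'E'
from h import *;from cell import ctrl
p=ctrl.get_image("scene");a=p['color'][200:370,210:410,::-1];cv2.imwrite('pics/v9.png',cv2.resize(a,None,fx=3.4,fy=3.4,interpolation=cv2.INTER_CUBIC))
E
```

```text
clock: 10.68
eef_pos: [592.5, 51.0, 67.2]
tool_rot: [-3.138, -0.001, 3.075]
force: [-0.1, -0.2, 0.7]
width: 43.0
t 10.68 board [49.9, -0.3, 67.2] w 43.0 F [-0.1 -0.2  0.7]
turn [-0.03 -0.01  0.01]
shift [ 0.33  0.01 -0.02]
```

View pics/v9.png

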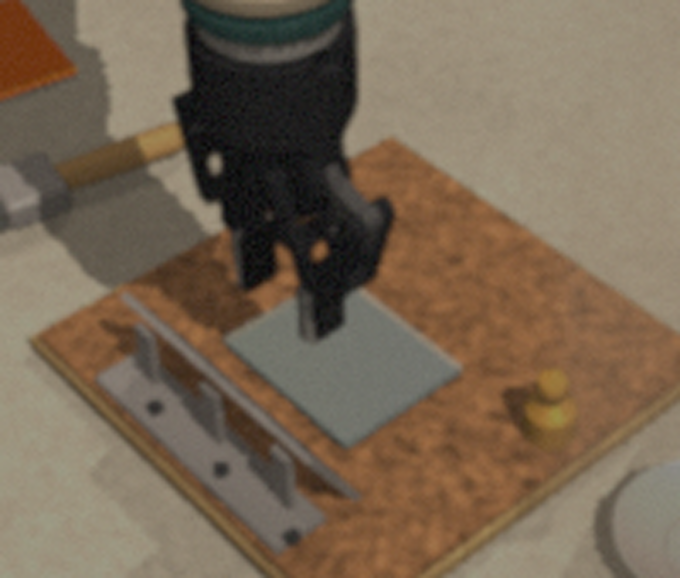

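The plate has flipped and lies flat with the glass face up, centred near (345,365). I lift clear and check the scene.

```bash
python3 -m crank '[[[0,0,-0.5,0,0,0],[0,0,-1,0,0,0],[0,0,-1,0,0,0],[0,0,-1,0,0,0],[0,0,-1,0,0,0],[0,0,-1,0,0,0],[0,0,-0.5,0,0,0],[0.4,0.9,0,0,0,0],[0.4,0.9,0,0,0,0],[0.4,0.9,0,0,0,0],[0.4,0.9,0,0,0,0],[0,0,0,0,0,0]]]' 0
python3 - <<'E'
from h import *;from cell import ctrl
p=ctrl.get_image("top");X=pts(p);q=np.load('pics/top0.npz')
B=np.array([542.7,54.6]);a=-.068;ex=np.array([np.cos(a),np.sin(a)]);ey=np.array([-ex[1],ex[0]])
b=(X[...,:2]-B);b=np.stack([b@ex,b@ey],-1)
m=(b[...,0]>-35)&(b[...,0]<58)&(abs(b[...,1])<65)&(X[...,2]>16.5)&(X[...,2]<40)
print('plate',m.sum(),np.percentile(np.c_[b[m],X[m][:,2]],[2,50,98],axis=0).round(1).tolist())
for n in("knob_weight","dish","jar","brush"): print(n,[(np.round(d['extent']).tolist(),round(d['conf'],2)) for d in ctrl.search_frame(n,p)][:1])
cv2.imwrite('pics/v10.png',cv2.resize(p['color'][140:340,140:500,::-1],None,fx=2.2,fy=2.2,interpolation=cv2.INTER_CUBIC))
E
```

```text
clock: 11.73
eef_pos: [555.7, 163.8, 257.2]
tool_rot: [-3.14, 0.005, 3.065]
force: [0.4, 1.4, -0.1]
width: 42.7
plate 713 [[-21.4, -58.1, 16.8], [23.7, -23.6, 20.5], [56.7, 15.1, 24.9]]
knob_weight []
dish []
jar [([376.0, 267.0, 19.0, 22.0], 0.68)]
brush [([393.0, 209.0, 27.0, 66.0], 0.83)]
```

View pics/v10.png

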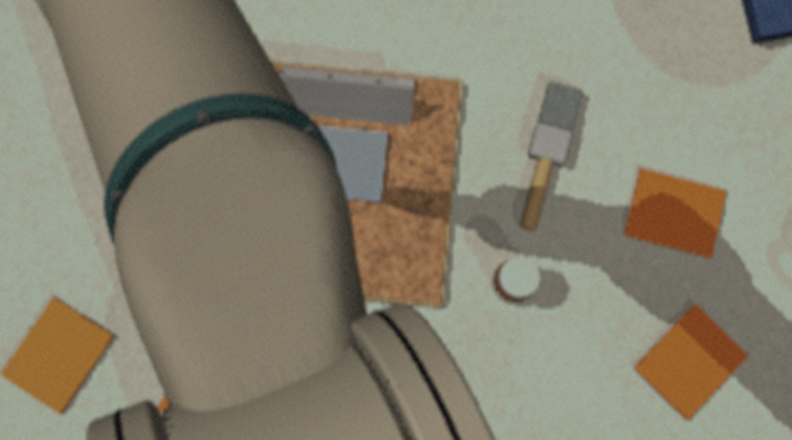

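In the top view the plate lies glass up in front of the rest, at about (360,163). The arm hides the left half, but view 9 already showed the knob and the visible part of the dish where they were. I hand the job in.

```bash
python3 -c "
from cell import ctrl
print(ctrl.finish_job())"
```

```text
the job is handed in; nothing more can be done
None
```

The plate weight is turned over: it lies felt down on the cork in front of the rest, and I handed the job in at about 12 s.

- **What I did:** With two half-open fingertips I pushed the plate's near edge until it rode up and leaned on the slope. From behind the rest I then pushed its top edge past upright, and it fell flat. I never gripped or lifted it.
- **Last checks:** The last two pictures show the plate glass up. The top view's depth puts its upper face at about 20 mm, right for a plate flat on the cork. The jar and brush were found within 2 to 3 pixels of where they started.
- **Checks that fell short:** In the final top view the arm hid the knob weight, most of the dish and half the plate, so the networks did not find the first two. The scene picture just after the flip showed the knob weight and the visible part of the dish unmoved.
- **Forces:** The wrist reading reached about 52 N when the fingertips touched the cork. The limit is 120 N.
- **Early push:** The first push stalled because the fingertips had sagged onto the cork. I raised them a few millimetres and the plate then rode up.

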